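Dress the domed display risers

ROBOT

A 6-joint arm with a two-finger parallel gripper is mounted at the origin on the work surface; the furniture and walls round the work are solid. World frame = base frame: x ahead of the robot, y to its left, z up, the work surface at z = 0. Lengths are in m, angles in degrees, forces in N, time in s.
With the tool pointing down it reaches from about 0.4 to 0.825 m from the base axis. Payload 7 kg.
Tool frame: the origin (TCP) lies on the centre line of the jaws, within the pads' length; the fingertips stand 19 mm ahead of it and the grasp point (between the pads) is the TCP; z points along the fingers, y is the line along which they close (so a half turn about z gives the same grasp; the last joint's range is limited). The gripper opens to 88 mm and grips with 3 to 60 N. Pads are 19 mm wide; open, the fingers measure 130 mm over their backs; the gripper's body (78 mm by 193 mm) begins 47 mm behind the grasp point.
Start: joints at [-53.509, 20.546, 0.682, 0, -70.136, -16.507], TCP at [0.231, -0.634, 0.246] pointing down, gripper open.
Joint ranges: [-176.03, 176.03], [-82.01, 121.73], [-58.28, 71.71], [-173.87, 95.51], [-174.79, -0.11], [-173.66, 173.66]. Speed limits (degrees/s): [136.94, 136.94, 172.46, 180, 180, 180].

INTERFACE

Orientations are given as [roll, pitch, yaw] about the fixed x, y, z axes, in that order (R = Rz(yaw) Ry(pitch) Rx(roll)).
In Python, from plant import * gives the robot as it stands. The module is installed in compiled form; this text tells all that it offers.
- The arm moves only by the tool play_rows, never from a script. Its argument "deltas" is a list of rows, each a list of 6 numbers: the shift along the world's x, y, z scaled (see below), then the turn, a rotation vector about the world's x, y, z scaled (see below). A call has 1 to 10 rows; each row shifts and turns the commanded pose from where the row before left it; what a row does not reach is not made up. The controller multiplies each number of a shift by 800 mm and each number of a turn by 180 degrees. A row lasts 1/10 s, in which the tool goes at most 50 mm and 8.59 degrees, less where a joint would pass 70% of its speed; a pose out of reach is approached as far as the arm can. A call with a number of a shift or a turn outside -1 to 1 is refused whole. A call with a gripper value outside its range is refused whole. "gripper" is the gripper command: -1 is shut, 1 is fully open, values between are in proportion, set as the call begins (left out, the last holds). The fingers move at their own pace and stop on an object; the grip force is fixed at half the most. Time passes only in rows, so rows that do not move let the fingers close. It gives the time, the measured TCP pose, the force, the opening and the grip force at its end, in the units of the state.
- get_obs(): the state, without advancing time (a new reading comes with each control period).
- snapshot(name): name is "side" or "top"; returns (picture, depth): 384x512x3 uint8, blue, green, red; 384x512 float32, m along the optical axis (not along the pixel's ray), 0 where there is no reading.
- camera_model(name): a dict with "fx", "fy", "cx", "cy" (pixels), "k1" (the pictures are not rectified: a ray, as slopes to the right and down, at radius r is drawn at 1 + k1 r^2 times it, then the intrinsics apply), "world_to_cam" (4x4, takes a point from world to camera coordinates). Camera axes: x right, y down, z forward; pixel columns grow to the right and rows downward; lengths in m; the calibration is good to about 2 mm. A picture is of the moment at which its call begins. camera_model takes no time and is no camera call.
- close_job(): hands the job in; it is judged then, once.
The state is a dict: "clock": time; "joint_pos": joint angles; "qvel": joint speeds; "tau": joint torques, N m; "tool_pos": TCP position; "orientation": TCP orientation; "force": force on the tool from outside, world axes, zero at the start; "moment": the same for the moment, N m; "opening": finger opening in m; "gripper_force": force on a finger pad.
Only numpy, scipy, OpenCV 4.12 (cv2) and the standard library are available. Lean on these libraries where they do the work, as an engineer would, in place of code of your own. Each camera call takes 0.05 s, during which the arm holds its last target. There are 200 camera calls.

TASK

The glued gift box in the vise is finished: slide the jaw open by its red grip, lift the box out and balance it level on top of the domed display riser with the brown collar, then stand the other dark box lid up in its place in the vise and slide the jaw shut against it. Also balance each candle tin that is here, lid up and level, on top of the domed riser whose collar has the colour of the sticker on its lid. Leave the other things on the table alone.

Things in the scene. Friction and masses are not known exactly. Their poses are not given: they have to be found in the camera images.
- finished_box: The finished one of two small dark gift boxes, with a grey lid (lid glued shut), 62 x 85 x 50 mm (own x, y, z), about 0.11 kg. Origin at the centre of its underside. It starts standing in the vise, on its bed, with its 85 mm length (own y) between the jaws, so its two 62 mm-apart long sides are free to grip.
- next_box: Another box just like finished_box, 62 x 85 x 50 mm (own x, y, z), about 0.11 kg, freshly glued, standing loose on the table at the start. Origin at the centre of its underside.
- tin_teal: Round candle tin with its lid on, teal with a grey-white lid and a round teal sticker 48 mm across on the lid: 66 mm diameter, 28 mm high, 0.13 kg, flat underside, z up out of the lid. Origin at the centre of its underside. Stands loose on the table at the start. May be absent (then its reading is None).
- tin_pink: Round candle tin with its lid on, pink-red with a grey-white lid and a round pink-red sticker 48 mm across on the lid: 66 mm diameter, 30 mm high, 0.13 kg, flat underside, z up out of the lid. Origin at the centre of its underside. Stands loose on the table at the start. May be absent (then its reading is None).
- tin_white: Round candle tin with its lid on, all grey-white and a round white sticker 48 mm across on the lid: 66 mm diameter, 28 mm high, 0.13 kg, flat underside, z up out of the lid. Origin at the centre of its underside. Stands loose on the table at the start. May be absent (then its reading is None).
- dome_brown_top (a point): Domed display riser, fixed to the table: a bare light-wood spherical cap of 70 mm radius of curvature, 28 mm high, about 112 mm across, in a flat dark brown collar ring 122 mm across and 7 mm high. This point is the very top of the dome, 28 mm above the table, z up. For the finished gift box.
- dome_teal_top (a point): Domed display riser, fixed to the table: a bare light-wood spherical cap of 70 mm radius of curvature, 28 mm high, about 112 mm across, in a flat teal collar ring 122 mm across and 7 mm high. This point is the very top of the dome, 28 mm above the table, z up. For the teal tin.
- dome_pink_top (a point): Domed display riser, fixed to the table: a bare light-wood spherical cap of 70 mm radius of curvature, 28 mm high, about 112 mm across, in a flat pink-red collar ring 122 mm across and 7 mm high. This point is the very top of the dome, 28 mm above the table, z up. For the pink tin.
- dome_white_top (a point): Domed display riser, fixed to the table: a bare light-wood spherical cap of 70 mm radius of curvature, 28 mm high, about 112 mm across, in a flat white collar ring 122 mm across and 7 mm high. This point is the very top of the dome, 28 mm above the table, z up. For the white tin.
- vise_bed (a point): Wooden gluing vise fixed to the table, bed 96 x 222 x 12 mm. This point is on the top of the bed, 12 mm above the table, midway between the jaws when they hold the box; z up, y along the slide, in the direction in which the moving jaw opens. The fixed jaw (76 mm wide, top 64 mm above the table) stands on the -y side, its inner face 43 mm from this point; bed reaches from 82 mm on -y to 140 mm on +y.
- jaw_grip (a point): Centre of the red grip on top of the moving jaw, 96.5 mm above the table; axes as vise_bed (y = opening direction). The grip is an upright block 16 mm along the slide, 32 mm across it, standing from 72 to 110 mm above the table. The jaw under it is 76 mm wide; a steel lip on it, 64 to 72 mm above the table, overhangs the end of the clamped box by 10 mm (2 mm over its lid), so the box cannot be lifted until the jaw is open.
- vise_jaw (a joint): Position of the sliding jaw along the slide, m: 0 = closed on the 85 mm box (86 mm between the jaw faces), 0.052 = fully open, its other stop is at -0.030. Grows as the jaw opens. Slides with about 3 N of friction, stays where it is left.
- stamp: Bystander: rubber stamp with a dark turned handle, 40 x 40 x 74 mm, loose, standing. Origin at the underside.
- tape_roll: Bystander: teal roll of paper tape lying flat, 54 mm diameter, 15 mm high, loose. Origin at the underside.
There are look-alikes about, which are no part of the job. What is shaped like the tin_white but blue or orange is not meant.

How it is judged (in metres and radians):
On the way, in this order (a step that is already met when the one before it is completed fails the run):
1. the jaw is slid open by more than 20 mm while the box still stands on the vise bed (value of joint vise_jaw above 0.02 m and distance between finished_box and vise_bed below 0.02 m), for 0.1 s.
2. the box is lifted out of the vise (70 mm or more from its place there) and rests balanced on the brown-collared dome (horizontal distance between finished_box and dome_brown_top below 0.02 m and angle between finished_box's own z axis and vertical below 0.2 rad and height (world z) of finished_box above 0.02 m and contact force between finished_box and dome_brown above 0.15 N and linear speed of finished_box below 0.03 m/s and angular speed of finished_box below 0.5 rad/s and distance between finished_box and vise_bed above 0.07 m), for 0.3 s.
At the end, for the whole second after the job is handed in: The finished box and every tin present rest level (0.2 rad) on the dome of their colour, within 20 mm of its top. The other box stands between the vise jaws within 15 mm (across) and 12 mm (along) of the middle, squared to 0.1 rad, the jaw closed on it (joint -0.008 to 0.004) (horizontal distance between finished_box and dome_brown_top below 0.02 m and angle between each of finished_box, tin_teal, tin_pink, tin_white's own z axis and vertical below 0.2 rad and height (world z) of each of finished_box, tin_teal, tin_pink, tin_white above 0.02 m and contact force between finished_box and dome_brown above 0.15 N and linear speed of each of finished_box, tin_teal, tin_pink, tin_white below 0.03 m/s and angular speed of each of finished_box, tin_teal, tin_pink, tin_white below 0.5 rad/s and horizontal distance between tin_teal and dome_teal_top below 0.02 m and contact force between tin_teal and dome_teal above 0.15 N and horizontal distance between tin_pink and dome_pink_top below 0.02 m and contact force between tin_pink and dome_pink above 0.15 N and horizontal distance between tin_white and dome_white_top below 0.02 m and contact force between tin_white and dome_white above 0.15 N and x of next_box in the frame of vise_bed between -0.015 and 0.015 m and y of next_box in the frame of vise_bed between -0.012 and 0.012 m and z of next_box in the frame of vise_bed between -0.008 and 0.008 m and angle between the y axis of next_box and the y axis of vise_bed, either way round below 0.1 rad and angle between next_box's own z axis and vertical below 0.1 rad and linear speed of next_box below 0.02 m/s and value of joint vise_jaw between -0.008 and 0.004 m); the robot touches nothing.
It fails at once if the stamp is pushed more than 40 mm (distance of stamp from where it was at the start of the episode above 0.04 m).
It fails at once if the tape roll is pushed more than 40 mm (distance of tape_roll from where it was at the start of the episode above 0.04 m).
Of tin_white, tin_teal, tin_pink only 2 to 3 are there at a start; the rules pass over those that are not, and their reading is None.
At some moment in a run one of next_box may be knocked a few centimetres aside while the robot is not near it.
It also fails if it takes over 210 s, if anything falls off the work surface, if the arm or the gripper's body presses on something with over 40 N, if the wrist force passes 120 N, or if a joint passes its speed limit or range.

## Working session

There is one attempt and no reset: what is moved stays moved. The work goes in short steps, Python scripts to look and compute and a tool call to move; the robot and the scene stay as the last step left them, time stands still between calls to the robot, and variables do not carry over. Pictures are saved under pics/ and viewed, at most 14 in all, crops included, and the job is handed in when it is done.

Besides the shell and the picture viewer there is one more tool, called after "Call:" as name([rows], argument=value, ...), one row to a line, values as JSON. play_rows: Moves the arm, as the interface text tells. Its arguments: {"type":"object","properties":{"deltas":{"type":"array","items":{"type":"array","items":{"type":"number","minimum":-1,"maximum":1}}},"gripper":{"type":"number"}},"required":["deltas"]}

```bash
mkdir -p pics; cat > h.py <<'E'
from plant import *
import numpy as np, cv2
def ray(cm,u,v):
    xd=(u-cm["cx"])/cm["fx"]; yd=(v-cm["cy"])/cm["fy"]; x,y=xd,yd
    for _ in range(20):
        s=1+cm["k1"]*(x*x+y*y); x,y=xd/s,yd/s
    return np.array([x,y,1.0])
def at_z(name,u,v,z):
    cm=camera_model(name); T=np.linalg.inv(np.array(cm["world_to_cam"])); o=T[:3,3]; d=T[:3,:3]@ray(cm,u,v)
    return o+d*(z-o[2])/d[2]
def at_d(name,u,v,depth):
    cm=camera_model(name); T=np.linalg.inv(np.array(cm["world_to_cam"]))
    return T[:3,3]+T[:3,:3]@(ray(cm,u,v)*depth)
def proj(name,p):
    cm=camera_model(name); q=np.array(cm["world_to_cam"])@np.append(p,1); x,y=q[0]/q[2],q[1]/q[2]
    s=1+cm["k1"]*(x*x+y*y); return cm["fx"]*x*s+cm["cx"],cm["fy"]*y*s+cm["cy"]
def shot(name,fn,crop=None,k=1):
    im,d=snapshot(name); np.save(f"{fn}.npy",d); cv2.imwrite(f"{fn}_raw.png",im)
    if crop: im=im[crop[1]:crop[3],crop[0]:crop[2]]
    if k!=1: im=cv2.resize(im,None,fx=k,fy=k,interpolation=cv2.INTER_CUBIC)
    cv2.imwrite(f"pics/{fn}.png",im); return d
E
python3 - <<'E'
from h import *
shot("top","t0",k=1.5); shot("side","s0",k=1.5)
for n in("top","side"): 
    cm=camera_model(n);print({k:cm[k] for k in("fx","fy","cx","cy","k1")}, np.linalg.inv(cm["world_to_cam"]).round(3).tolist())
print(get_obs())
E
```

```text
{'fx': 448.5324695579746, 'fy': 448.5324695579746, 'cx': 251.3803921303236, 'cy': 191.57909252200298, 'k1': -0.11695017798495941} [[0.029, -0.999, 0.034, 0.428], [-1.0, -0.029, -0.004, -0.001], [0.005, -0.034, -0.999, 1.27], [0.0, 0.0, 0.0, 1.0]]
{'fx': 351.2035572402388, 'fy': 351.2035572402388, 'cx': 252.84355698084136, 'cy': 190.4806939560552, 'k1': -0.07072624915949145} [[-1.0, 0.002, 0.013, 0.461], [-0.01, 0.474, -0.88, 0.995], [-0.008, -0.88, -0.474, 0.624], [0.0, 0.0, 0.0, 1.0]]
{'clock': 0.1, 'joint_pos': array([-5.35069357e+01,  2.05884346e+01,  6.40242548e-01, -1.67670716e-02,
       -7.01371377e+01, -1.65067906e+01]), 'qvel': array([ 0.00897936, -0.08718118,  0.19838013,  0.12122244,  0.07757667,
        0.00970081]), 'tau': array([-2.03129268e-03, -5.84162092e+01,  2.93755192e+01,  7.01564267e+00,
        1.02289551e-02, -4.58256886e-05]), 'tool_pos': array([ 0.23054547, -0.63397877,  0.24471622]), 'orientation': array([ 1.79913708e+02, -9.13338162e-03, -1.60019428e+02]), 'force': array([ 0.3389855 ,  0.74878185, -0.53094282]), 'moment': array([-0.01389396, -0.00462635,  0.00213831]), 'gripper_force': 0.0, 'opening': 0.08747499519444536}
```

View pics/t0.png

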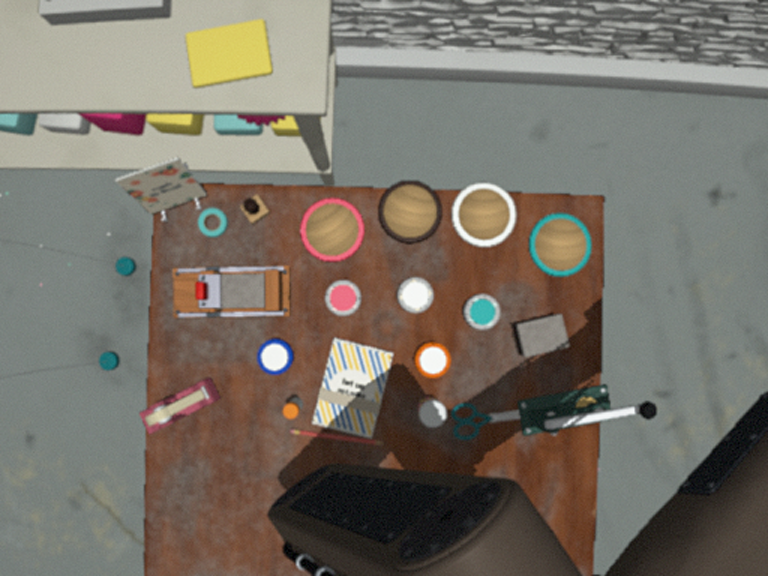

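View pics/s0.png

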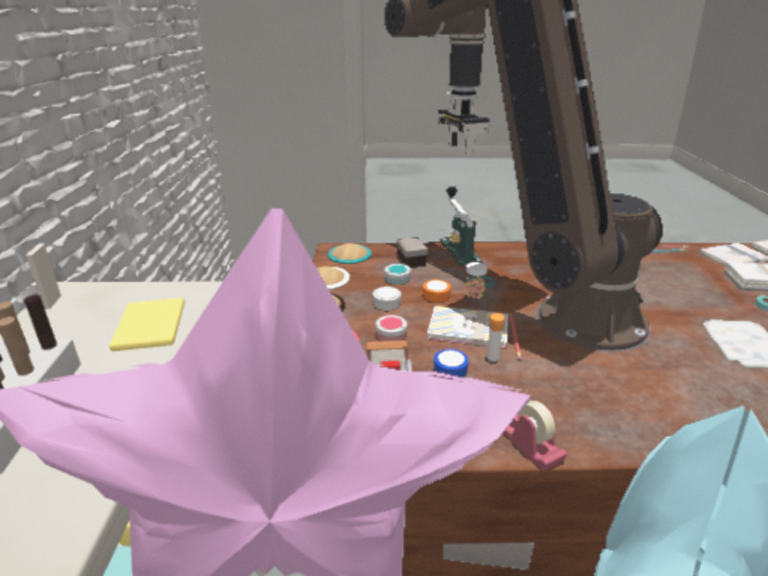

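The top view (shown at 1.5x) has the vise at (232,290) with its red grip at (201,290). The domes sit at: pink (332,230), brown (410,211), white (484,214) and teal (561,244). The tins sit at: pink (343,297), white (415,295) and teal (482,311). The loose box is at (541,335), and the blue (275,356) and orange (432,359) tins are look-alikes. The side view is mostly blocked.

```bash
python3 - <<'E'
from h import *
im=cv2.imread("t0_raw.png")
cv2.imwrite("pics/c1.png",cv2.resize(im[115:250,100:265],None,fx=4.4,fy=4.4,interpolation=cv2.INTER_CUBIC))
cv2.imwrite("pics/c2.png",cv2.resize(im[115:250,245:410],None,fx=4.4,fy=4.4,interpolation=cv2.INTER_CUBIC))
E
```

```text
(no output)
```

View pics/c1.png

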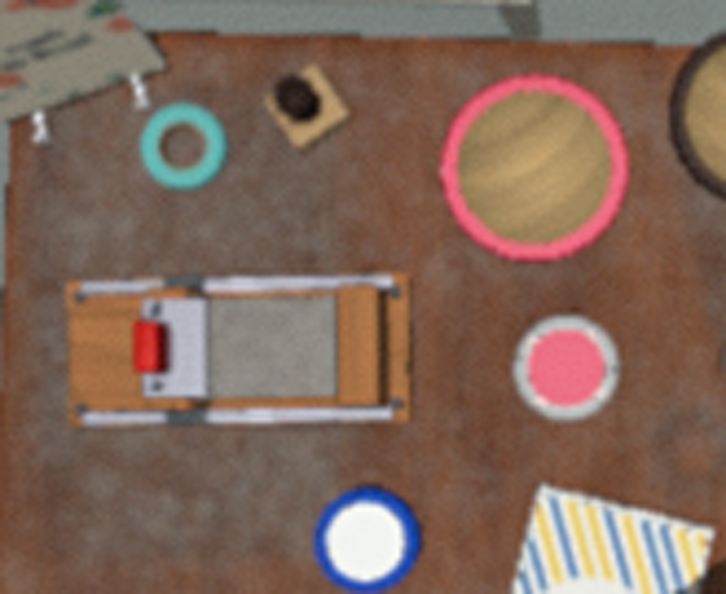

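View pics/c2.png

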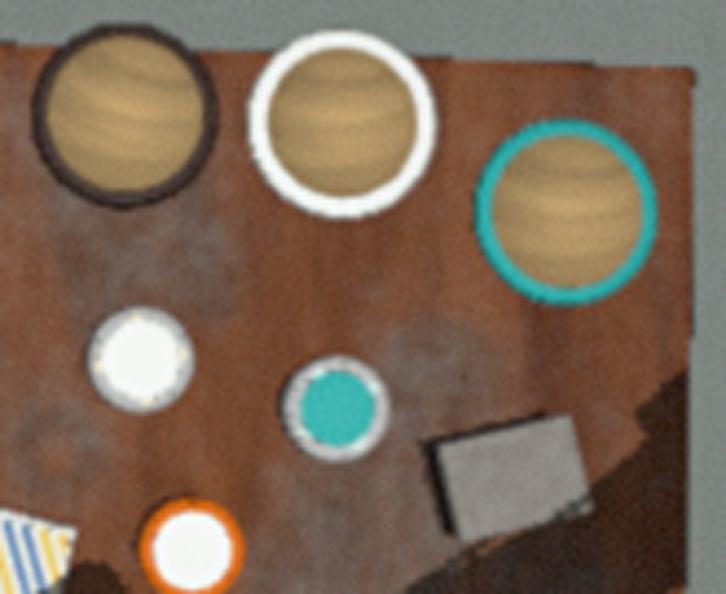

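The crops confirm it. Pink, white and teal stickers mark the three tins, while the blue tin (366,540 in c1) and the orange one (192,548 in c2) are wrong. The loose dark box with the grey lid is at (513,478 in c2).

```bash
python3 - <<'E'
from h import *
d=np.load("t0.npy")
def P(c,x,y,z):
    u=(x+.5)/4.4-.5+(100 if c==1 else 245); v=(y+.5)/4.4-.5+115
    w=at_d("top",u,v,d[int(round(v)),int(round(u))]); return at_z("top",u,v,z),w
for n,c,x,y,z in [("Dpink",1,535,168,.007),("Dbrown",2,125,116,.007),("Dwhite",2,343,124,.007),("Dteal",2,567,212,.007),
 ("pink",1,567,367,.03),("white",2,141,359,.028),("teal",2,336,409,.028),("next",2,514,478.5,.05),
 ("n1",2,436,447,.05),("n2",2,568,416,.05),("n3",2,592,507,.05),("n4",2,464,543,.05),
 ("bedL1",1,68,281,.012),("bedL2",1,68,424,.012),("bedR1",1,410,275,.012),("bedR2",1,408,420,.012),("lid r1",1,338,297,.062),("lid r2",1,338,404,.062),
 ("fixjaw TR",1,380,286,.064),("fixjaw BR",1,381,406,.064),("fixjaw TL",1,338,286,.064),
 ("grip",1,150,346,.110),("gl",1,134,346,.11),("gt",1,150,320,.11),("gb",1,150,373,.11),("lip r",1,207,345,.072),
 ("stamp",1,297,98,.074),("tape",1,184,146,.015),("orange",2,192,548,.028),("blue",1,366,540,.028)]:
    a,w=P(c,x,y,z); print(n,a.round(3)[:2],"depth",w.round(3))
E
```

```text
Dpink [0.578 0.082] depth [0.576 0.08  0.025]
Dbrown [ 0.616 -0.064] depth [ 0.613 -0.063  0.026]
Dwhite [ 0.615 -0.205] depth [ 0.612 -0.202  0.029]
Dteal [ 0.563 -0.353] depth [ 0.561 -0.347  0.029]
pink [0.45  0.056] depth [0.45  0.056 0.031]
white [ 0.459 -0.077] depth [ 0.459 -0.077  0.031]
teal [ 0.431 -0.201] depth [ 0.431 -0.201  0.027]
next [ 0.391 -0.311] depth [ 0.391 -0.31   0.05 ]
n1 [ 0.409 -0.261] depth [ 0.409 -0.261  0.051]
n2 [ 0.431 -0.344] depth [ 0.431 -0.343  0.052]
n3 [ 0.374 -0.361] depth [ 0.374 -0.36   0.05 ]
n4 [ 0.35 -0.28] depth [ 0.347 -0.291  0.004]
bedL1 [0.497 0.381] depth [0.497 0.383 0.006]
bedL2 [0.405 0.377] depth [0.405 0.377 0.013]
bedR1 [0.507 0.159] depth [0.507 0.16  0.002]
bedR2 [0.414 0.157] depth [0.414 0.157 0.011]
lid r1 [0.489 0.197] depth [0.488 0.196 0.067]
lid r2 [0.423 0.194] depth [0.423 0.202 0.015]
fixjaw TR [0.496 0.171] depth [0.497 0.173 0.05 ]
fixjaw BR [0.423 0.168] depth [0.423 0.171 0.041]
fixjaw TL [0.495 0.197] depth [0.495 0.197 0.063]
grip [0.454 0.3  ] depth [0.454 0.299 0.113]
gl [0.454 0.31 ] depth [0.454 0.31  0.109]
gt [0.47  0.301] depth [0.471 0.31  0.073]
gb [0.438 0.299] depth [0.438 0.299 0.111]
lip r [0.457 0.275] depth [0.457 0.276 0.066]
stamp [0.609 0.224] depth [0.609 0.224 0.074]
tape [0.585 0.308] depth [ 0.588  0.312 -0.002]
orange [ 0.341 -0.113] depth [ 0.341 -0.113  0.025]
blue [0.338 0.18 ] depth [0.338 0.179 0.03 ]
```

Call:
play_rows([
  [0.034,0.042,0,0,0,-0.01],
  [0.034,0.042,0,0,0,-0.01],
  [0.034,0.042,0,0,0,-0.01],
  [0.034,0.042,0,0,0,-0.01],
  [0.034,0.042,0,0,0,-0.01],
  [0.034,0.042,0,0,0,-0.01],
  [0.034,0.042,0,0,0,-0.01],
  [0.034,0.042,0,0,0,-0.01],
  [0.034,0.042,0,0,0,-0.01],
  [0.034,0.042,0,0,0,-0.008],
], gripper=1)

```text
clock: 1.1
tool_pos: [0.5034, -0.2967, 0.2454]
orientation: [180.0, -0.0, -177.7]
force: [0.3, -0.9, 0.2]
opening: 0.0878
gripper_force: 0.0
```

Call:
play_rows([
  [0,0.05,0,0,0,0],
  [0,0.05,0,0,0,0],
  [0,0.05,0,0,0,0],
  [0,0.05,0,0,0,0],
  [0,0.05,0,0,0,0],
  [0,0.05,0,0,0,0],
  [0,0.05,0,0,0,0],
  [0,0.05,0,0,0,0],
  [0,0.05,0,0,0,0],
  [0,0.05,0,0,0,0],
])

```text
clock: 2.1
tool_pos: [0.5022, 0.1033, 0.2455]
orientation: [180.0, -0.0, -177.6]
force: [1.9, -0.6, -0.3]
opening: 0.088
gripper_force: 0.0
```

```bash
python3 - <<'E'
from h import *
o=get_obs();print(o["tool_pos"].round(4),o["orientation"].round(2),o["joint_pos"].round(1),o["force"])
d=np.load("t0.npy")
for u,v in[(100,60),(200,90),(260,45),(150,178),(150,210),(165,182)]: print(u,v,at_d("top",u,v,d[v,u]).round(3))
E
```

```text
[0.5022 0.1033 0.2455] [ 1.8000e+02 -1.0000e-02 -1.7764e+02] [  33.6    5.2  -19.5   -0.   -65.4 -121.2] [ 1.92685405 -0.64228633 -0.29482814]
100 60 [0.795 0.394 0.15 ]
200 90 [ 0.785  0.161 -0.098]
260 45 [ 1.122 -0.028 -0.608]
150 178 [0.5   0.279 0.019]
150 210 [0.411 0.276 0.016]
165 182 [0.488 0.228 0.062]
```

Call:
play_rows([
  [-0.012,0.05,0,0,0,0],
  [-0.012,0.05,0,0,0,0],
  [-0.012,0.05,0,0,0,0],
  [-0.012,0.05,0,0,0,0],
  [-0.012,0.048,0,0,0,0],
  [0,0,-0.05,0,0,0],
  [0,0,-0.05,0,0,0],
  [0,0,-0.045,0,0,0],
  [0,0,-0.038,0,0,0],
  [0,0,0,0,0,0],
])

```text
clock: 3.1
tool_pos: [0.4525, 0.2977, 0.0951]
orientation: [-179.7, -0.3, -177.7]
force: [-0.6, -1.0, -0.3]
opening: 0.0874
gripper_force: 0.0
```

Call:
play_rows([
  [0,0,0,0,0,0],
  [0,0,0,0,0,0],
  [0,0,0,0,0,0],
  [0,0,0,0,0,0],
  [0,0,0,0,0,0],
], gripper=-1)

```text
clock: 3.6
tool_pos: [0.4549, 0.3003, 0.1001]
orientation: [179.9, 0.1, -177.7]
force: [-0.6, 0.3, 0.5]
opening: 0.0533
gripper_force: 0.0
```

Call:
play_rows([
  [0,0,0,0,0,0],
  [0,0,0,0,0,0],
  [0,0,0,0,0,0],
  [0,0,0,0,0,0],
  [0,0,0,0,0,0],
  [0,0,0,0,0,0],
  [0,0,0,0,0,0],
  [0,0,0,0,0,0],
])

```text
clock: 4.4
tool_pos: [0.4547, 0.301, 0.0992]
orientation: [179.9, 0.0, -177.6]
force: [-2.0, 4.3, -0.5]
opening: 0.0154
gripper_force: 30.0
```

Call:
play_rows([
  [-0.0005,0.0125,0,0,0,0],
  [-0.0005,0.0125,0,0,0,0],
  [-0.0005,0.0125,0,0,0,0],
  [-0.0005,0.0125,0,0,0,0],
  [-0.0005,0.0125,0,0,0,0],
  [0,0,0,0,0,0],
  [0,0,0,0,0,0],
])

```text
clock: 5.1
tool_pos: [0.4523, 0.3519, 0.0991]
orientation: [179.9, 0.0, -177.6]
force: [-4.3, 3.6, 0.4]
opening: 0.0159
gripper_force: 30.0
```

Call:
play_rows([
  [0,0,0,0,0,0],
  [0,0,0,0,0,0],
  [0,0,0,0,0,0],
  [0,0,0.03,0,0,0],
  [0,0,0.04,0,0,0],
  [0,0,0.04,0,0,0],
  [0,0,0.05,0,0,0],
  [0,0,0,0,0,0],
], gripper=1)

```text
clock: 5.9
tool_pos: [0.455, 0.3521, 0.2332]
orientation: [179.6, 0.4, -177.6]
force: [-0.9, 0.6, -0.6]
opening: 0.0745
gripper_force: 0.0
```

Call:
play_rows([
  [0.0006,-0.0141,0,0,0,0.047],
  [0.0006,-0.0141,0,0,0,0.047],
  [0.0006,-0.0141,0,0,0,0.047],
  [0.0006,-0.0141,0,0,0,0.047],
  [0.0006,-0.0141,0,0,0,0.047],
  [0.0006,-0.0141,0,0,0,0.047],
  [0.0006,-0.0141,0,0,0,0.047],
  [0.0006,-0.0141,0,0,0,0.047],
  [0.0006,-0.0141,0,0,0,0.047],
  [0.0006,-0.0141,0,0,0,0.047],
])

```text
clock: 6.9
tool_pos: [0.4576, 0.2368, 0.2271]
orientation: [-180.0, 0.0, -92.7]
force: [-0.1, 0.1, 0.7]
opening: 0.0876
gripper_force: 0.0
```

Call:
play_rows([
  [0,0,0,0,0,0.03],
  [0,0,0,0,0,0],
  [0,0,0,0,0,0],
])

```text
clock: 7.2
tool_pos: [0.4576, 0.2373, 0.2272]
orientation: [-180.0, 0.0, -87.8]
force: [0.1, -0.2, -0.1]
opening: 0.0879
gripper_force: 0.0
```

```bash
python3 - <<'E'
from h import *
shot("top","t1",(95,110,265,250),4.4)
E
```

```text
(no output)
```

View pics/t1.png

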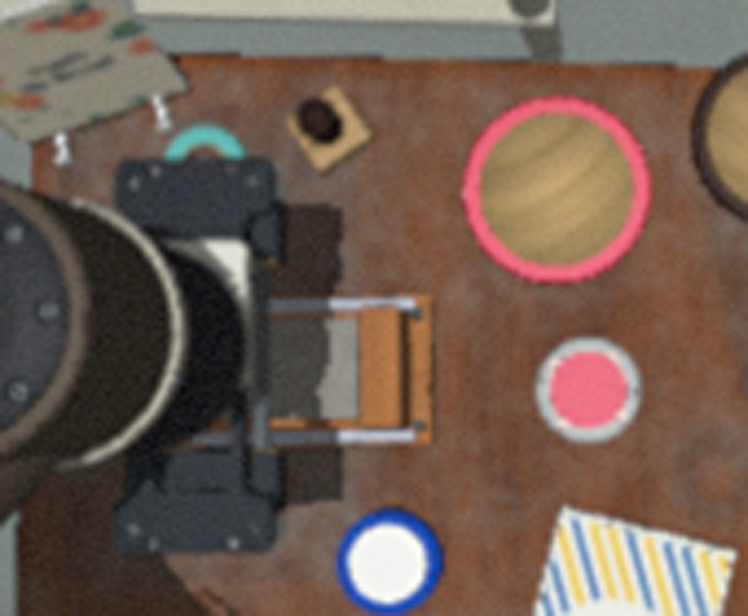

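The box lid edge (358,370) is still at the fixed jaw, so the box has not moved. I descend on it.

Call:
play_rows([
  [0,0.0025,-0.05,0,0,0],
  [0,0,-0.05,0,0,0],
  [0,0,-0.05,0,0,0],
  [0,0,-0.03,0,0,0],
  [0,0,-0.025,0,0,0],
  [0,0,-0.016,0,0,0],
  [0,0,0,0,0,0],
  [0,0,0,0,0,0],
])

```text
clock: 8.05
tool_pos: [0.4576, 0.2395, 0.0505]
orientation: [180.0, -0.0, -87.7]
force: [0.2, 0.5, 0.2]
opening: 0.0877
gripper_force: 0.0
```

Call:
play_rows([
  [0,0,0,0,0,0],
  [0,0,0,0,0,0],
  [0,0,0,0,0,0],
  [0,0,0,0,0,0],
  [0,0,0,0,0,0],
  [0,0,0,0,0,0],
  [0,0,0,0,0,0],
], gripper=-1)

```text
clock: 8.75
tool_pos: [0.4577, 0.2395, 0.0509]
orientation: [-180.0, 0.0, -87.6]
force: [-2.3, -0.1, 6.7]
opening: 0.0618
gripper_force: 30.0
```

Call:
play_rows([
  [0,0,0.015,0,0,0],
  [0,0,0.03,0,0,0],
  [0,0,0.0475,0,0,0],
  [0,0,0.0475,0,0,0],
  [0,0,0.0475,0,0,0],
])

```text
clock: 9.25
tool_pos: [0.4569, 0.2386, 0.2024]
orientation: [180.0, -0.0, -87.7]
force: [-0.2, 0.9, -0.7]
opening: 0.0616
gripper_force: 30.0
```

Call:
play_rows([
  [0.01975,-0.0379,0,0,0,0],
  [0.01975,-0.0379,0,0,0,0],
  [0.01975,-0.0379,0,0,0,0],
  [0.01975,-0.0379,0,0,0,0],
  [0.01975,-0.0379,0,0,0,0],
  [0.01975,-0.0379,0,0,0,0],
  [0.01975,-0.0379,0,0,0,0],
  [0.01975,-0.0379,0,0,0,0],
  [0.01975,-0.0379,0,0,0,0],
  [0.01975,-0.0379,0,0,0,0],
])

```text
clock: 10.25
tool_pos: [0.6154, -0.0655, 0.2008]
orientation: [180.0, -0.0, -87.7]
force: [0.7, -0.2, -0.9]
opening: 0.0613
gripper_force: 30.0
```

Call:
play_rows([
  [0,0,-0.04,0,0,0],
  [0,0,-0.05,0,0,0],
  [0,0,-0.04,0,0,0],
  [0,0,-0.03,0,0,0],
  [0,0,-0.015,0,0,0],
  [0,0,-0.01,0,0,0],
  [0,0,0,0,0,0],
  [0,0,0,0,0,0],
  [0,0,0,0,0,0],
])

```text
clock: 11.15
tool_pos: [0.6137, -0.0655, 0.0556]
orientation: [179.8, -0.1, -87.6]
force: [-13.5, -3.2, 25.5]
opening: 0.0617
gripper_force: 30.0
```

I lowered 14 mm too far and pressed the box onto the dome, so it has slid up in the grip. I ease off and check.

Call:
play_rows([
  [0,0,0.005,0,0,0],
  [0,0,0.005,0,0,0],
  [0,0,0.005,0,0,0],
  [0,0,0.005,0,0,0],
  [0,0,0,0,0,0],
  [0,0,0,0,0,0],
])

```text
clock: 11.75
tool_pos: [0.6155, -0.0638, 0.0683]
orientation: [180.0, 0.0, -87.7]
force: [0.3, -0.3, -2.3]
opening: 0.0619
gripper_force: 30.0
```

```bash
python3 - <<'E'
from h import *
o=get_obs();print(o["tool_pos"].round(4),o["force"].round(1),o["moment"].round(2))
shot("top","t2",(235,70,350,185),5); shot("side","s2",(190,120,290,220),5)
a=cv2.imread("pics/t2.png");b=cv2.imread("pics/s2.png")
b=cv2.resize(b,(220,220)); a=cv2.resize(a,(575,575)); c=np.zeros((575,795,3),np.uint8); c[:,:575]=a; c[:220,575:]=b; cv2.imwrite("pics/ts2.png",c)
E
```

```text
[ 0.6155 -0.0638  0.0683] [ 0.3 -0.3 -2.3] [0.06 0.08 0.07]
```

View pics/ts2.png

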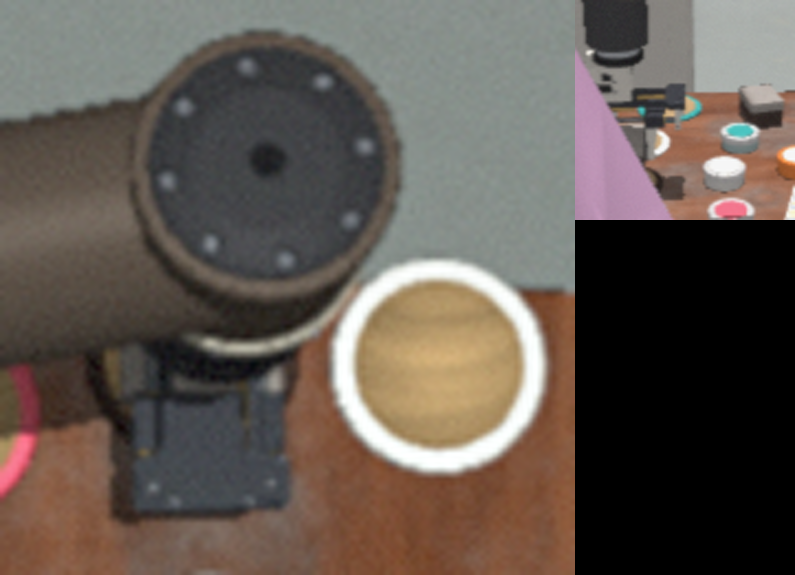

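Call:
play_rows([
  [0,0,-0.005,0,0,0],
  [0,0,-0.003,0,0,0],
  [0,0,-0.002,0,0,0],
  [0,0,0,0,0,0],
  [0,0,0,0,0,0],
  [0,0,0,0,0,0],
])

```text
clock: 12.45
tool_pos: [0.6155, -0.0639, 0.0604]
orientation: [-180.0, -0.0, -87.7]
force: [0.2, -0.6, -1.7]
opening: 0.0618
gripper_force: 30.0
```

Call:
play_rows([
  [0,0,-0.0015,0,0,0],
  [0,0,0,0,0,0],
  [0,0,0,0,0,0],
  [0,0,0,0,0,0],
])

```text
clock: 12.85
tool_pos: [0.6155, -0.0639, 0.0592]
orientation: [-180.0, 0.0, -87.7]
force: [0.6, -0.3, -0.7]
opening: 0.0624
gripper_force: 30.0
```

Call:
play_rows([
  [0,0,-0.0015,0,0,0],
  [0,0,0,0,0,0],
  [0,0,0,0,0,0],
  [0,0,0,0,0,0],
])

```text
clock: 13.25
tool_pos: [0.6155, -0.064, 0.0579]
orientation: [180.0, 0.0, -87.7]
force: [-0.3, 0.8, -0.5]
opening: 0.062
gripper_force: 30.0
```

Call:
play_rows([
  [0,0,-0.0015,0,0,0],
  [0,0,0,0,0,0],
  [0,0,0,0,0,0],
  [0,0,0,0,0,0],
])

```text
clock: 13.65
tool_pos: [0.6155, -0.0639, 0.0568]
orientation: [-180.0, -0.0, -87.7]
force: [0.3, 0.1, -1.1]
opening: 0.062
gripper_force: 30.0
```

Call:
play_rows([
  [0,0,-0.0015,0,0,0],
  [0,0,0,0,0,0],
  [0,0,0,0,0,0],
  [0,0,0,0,0,0],
])

```text
clock: 14.05
tool_pos: [0.6156, -0.0639, 0.0559]
orientation: [-180.0, -0.0, -87.6]
force: [-2.1, 0.8, 2.5]
opening: 0.0621
gripper_force: 30.0
```

Call:
play_rows([
  [0,0,-0.0015,0,0,0],
  [0,0,0,0,0,0],
  [0,0,0,0,0,0],
  [0,0,0,0,0,0],
])

```text
clock: 14.45
tool_pos: [0.6157, -0.0639, 0.0557]
orientation: [-180.0, -0.0, -87.6]
force: [-5.0, 2.3, 11.9]
opening: 0.0618
gripper_force: 30.0
```

Call:
play_rows([
  [0,0,0.0015,0,0,0],
  [0,0,0,0,0,0],
  [0,0,0,0,0,0],
])

```text
clock: 14.75
tool_pos: [0.6156, -0.0639, 0.0558]
orientation: [-180.0, -0.0, -87.6]
force: [-0.9, 1.3, 5.8]
opening: 0.0617
gripper_force: 30.0
```

Call:
play_rows([
  [0,0,0,0,0,0],
  [0,0,0,0,0,0],
  [0,0,0,0,0,0],
  [0,0,0,0,0,0],
  [0,0,0,0,0,0],
  [0,0,0.025,0,0,0],
  [0,0,0.04,0,0,0],
  [0,0,0.05,0,0,0],
  [0,0,0.05,0,0,0],
  [0,0,0.02,0,0,0],
], gripper=1)

```text
clock: 15.75
tool_pos: [0.6172, -0.064, 0.2082]
orientation: [-179.7, -0.0, -87.6]
force: [0.0, 0.9, 0.3]
opening: 0.0875
gripper_force: 0.0
```

Call:
play_rows([
  [-0.05,-0.01,0,0,0,0],
  [-0.05,-0.02,0,0,0,0],
  [-0.05,-0.04,0,0,0,0],
  [-0.03,-0.05,0,0,0,0],
])

```text
clock: 16.15
tool_pos: [0.4699, -0.1591, 0.2039]
orientation: [-180.0, 0.0, -87.5]
force: [1.4, -0.6, 0.1]
opening: 0.0878
gripper_force: 0.0
```

```bash
python3 - <<'E'
from h import *
shot("top","t3",(120,100,410,260),2.7)
print(get_obs()["tool_pos"])
E
```

```text
[ 0.46693247 -0.16314775  0.2038412 ]
```

View pics/t3.png

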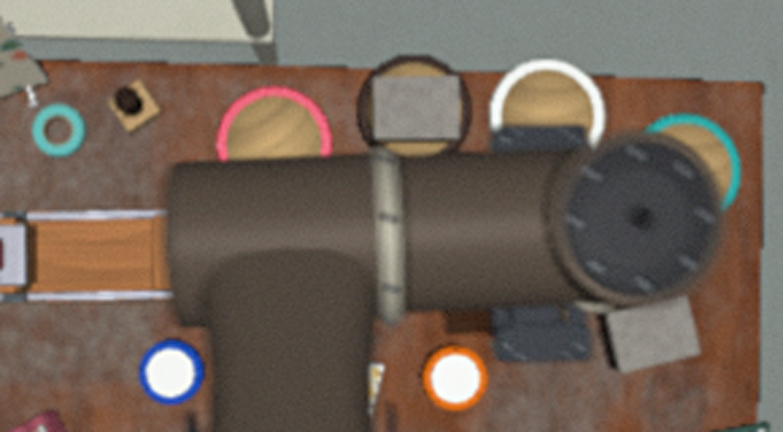

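The finished box sits centred on the brown dome (417,107), and the next box has not moved. I check the tilt from depth.

```bash
cat >> h.py <<'E'
def plane(d,u0,u1,v0,v1,zmin=0.02):
    P=np.array([at_d("top",u,v,d[v,u]) for v in range(v0,v1) for u in range(u0,u1) if d[v,u]>0]); P=P[P[:,2]>zmin]
    A=np.c_[P[:,:2],np.ones(len(P))]; c,*_=np.linalg.lstsq(A,P[:,2],rcond=None)
    k=abs(A@c-P[:,2])<.006; c,*_=np.linalg.lstsq(A[k],P[k,2],rcond=None); return "slope",c[:2].round(3),"n",k.sum(),"mean",P[k].mean(0).round(4)
E
python3 - <<'E'
from h import *
d=np.load("t3.npy"); print(plane(d,260,290,130,151))
def q(x,y,z): return at_z("top",120+(x+.5)/2.7-.5,100+(y+.5)/2.7-.5,z).round(4)
print("box",q(417,106.5,.078),"ring",q(413.5,107,.007), "next",[q(*p,.05) for p in[(602,311),(688,297),(700,349),(619,371)]])
E
```

```text
('slope', array([ 0.073, -0.016]), 'n', np.int64(623), 'mean', array([ 0.6083, -0.0644,  0.0778]))
box [ 0.6106 -0.0633  0.078 ] ring [ 0.6208 -0.0634  0.007 ] next [array([ 0.4129, -0.2579,  0.05  ]), array([ 0.4295, -0.3462,  0.05  ]), array([ 0.3769, -0.3599,  0.05  ]), array([ 0.3527, -0.2769,  0.05  ])]
```

```bash
python3 - <<'E'
from h import *
d=np.load("t0.npy")
P=np.array([at_d("top",u,v,d[v,u]) for v in range(225,300) for u in range(270,440) if d[v,u]>0])
for x in np.arange(.40,.2,-.02):
    r=[]
    for y in np.arange(-.1,-.5,-.03):
        k=(abs(P[:,0]-x)<.01)&(abs(P[:,1]-y)<.015); r.append(int(1000*P[k,2].max()) if k.any() else -99)
    print(round(x,2),r)
E
```

```text
Traceback (most recent call last):
  File "h.py", line 12, in at_d
    cm=camera_model(name); T=np.linalg.inv(np.array(cm["world_to_cam"]))
ValueError: time passes only in moves, steps and waits
```

```bash
sed -i 's/^import numpy.*/&\nimport functools\ncamera_model=functools.lru_cache(None)(camera_model)/' h.py; python3 - <<'E'
from h import *
d=np.load("t0.npy")
P=np.array([at_d("top",u,v,d[v,u]) for v in range(225,300) for u in range(270,440) if d[v,u]>0])
for x in np.arange(.40,.2,-.02):
    r=[]
    for y in np.arange(-.1,-.5,-.03):
        k=(abs(P[:,0]-x)<.01)&(abs(P[:,1]-y)<.015); r.append(int(1000*P[k,2].max()) if k.any() else -99)
    print(round(x,2),r)
E
```

```text
0.4 [-99, -99, -99, -99, -99, -99, -99, -99, -99, -99, -99, -99, -99, -99]
0.38 [30, 28, 8, 5, 6, 6, 55, 57, 55, 51, 5, 5, -99, -99]
0.36 [35, 36, 8, 5, 6, 6, 55, 54, 54, 7, 8, 7, -99, -99]
0.34 [34, 35, 25, 7, 6, 5, 7, 4, 6, 7, 6, 7, -99, -99]
0.32 [37, 34, 5, 6, 10, 5, 6, 6, 6, 5, 8, 7, -99, -99]
0.3 [28, 31, 5, 7, 7, 7, 6, 6, 9, 7, 13, 14, 10, -99]
0.28 [81, 74, 8, 6, 5, 7, 7, 13, 17, 17, 93, 128, 163, 162]
0.26 [87, 86, 13, 13, 6, 6, 16, 114, 120, 127, 126, 131, 162, 163]
0.24 [85, 84, 14, 14, 14, 13, 21, 120, 121, 124, 122, -99, 9, -99]
0.22 [84, 84, 16, 13, 12, 6, 15, 115, 109, 13, 12, 11, -99, -99]
```

Call:
play_rows([
  [-0.0187,-0.0367,0,0,0,0.0144],
  [-0.0187,-0.0367,0,0,0,0.0144],
  [-0.0187,-0.0367,0,0,0,0.0144],
  [-0.0187,-0.0367,0,0,0,0.0144],
  [-0.0187,-0.0367,0,0,0,0.0144],
  [0,0,0,0,0,0],
])

```text
clock: 16.8
tool_pos: [0.396, -0.3082, 0.2035]
orientation: [180.0, 0.0, -74.8]
force: [-0.3, -0.6, 0.3]
opening: 0.0878
gripper_force: 0.0
```

Call:
play_rows([
  [0,0,-0.05,0,0,0],
  [0,0,-0.05,0,0,0],
  [0,0,-0.05,0,0,0],
  [0,0,-0.03,0,0,0],
  [0,0,-0.015,0,0,0],
  [0,0,-0.007,0,0,0],
  [0,0,0,0,0,0],
  [0,0,0,0,0,0],
])

```text
clock: 17.6
tool_pos: [0.3983, -0.306, 0.0426]
orientation: [-180.0, -0.0, -74.7]
force: [-0.1, 0.3, -0.4]
opening: 0.088
gripper_force: 0.0
```

Call:
play_rows([
  [-0.006,-0.005,0,0,0,0],
  [0,0,0,0,0,0],
  [0,0,0,0,0,0],
])

```text
clock: 17.9
tool_pos: [0.3929, -0.3102, 0.0425]
orientation: [-179.9, -0.0, -74.7]
force: [0.1, 0.1, 0.1]
opening: 0.0877
gripper_force: 0.0
```

Call:
play_rows([
  [0,0,0,0,0,0],
  [0,0,0,0,0,0],
  [0,0,0,0,0,0],
  [0,0,0,0,0,0],
  [0,0,0,0,0,0],
  [0,0,0,0,0,0],
  [0,0,0,0,0,0],
], gripper=-1)

```text
clock: 18.6
tool_pos: [0.3929, -0.3099, 0.0419]
orientation: [180.0, 0.0, -74.7]
force: [0.2, 0.6, 0.9]
opening: 0.0617
gripper_force: 30.0
```

Call:
play_rows([
  [0,0,0.02,0,0,0],
  [0,0,0.04,0,0,0],
  [0,0,0.05,0,0,0],
  [0,0,0.05,0,0,0],
  [0,0,0.0375,0,0,0],
])

```text
clock: 19.1
tool_pos: [0.393, -0.3101, 0.2024]
orientation: [-179.9, -0.1, -74.7]
force: [0.3, 1.0, -0.6]
opening: 0.0618
gripper_force: 30.0
```

Call:
play_rows([
  [0.0155,0.05,0,0,0,-0.0102],
  [0.0155,0.05,0,0,0,-0.0102],
  [0.0155,0.05,0,0,0,-0.0102],
  [0.0155,0.05,0,0,0,-0.0102],
  [0.0155,0.05,0,0,0,-0.0102],
  [0.0155,0.05,0,0,0,-0.0102],
  [0.0155,0.05,0,0,0,-0.0102],
])

```text
clock: 19.8
tool_pos: [0.4795, -0.0282, 0.1999]
orientation: [180.0, 0.0, -87.6]
force: [2.2, -1.5, -0.6]
opening: 0.062
gripper_force: 30.0
```

Call:
play_rows([
  [-0.004,0.0488,0,0,0,0],
  [-0.004,0.0488,0,0,0,0],
  [-0.004,0.0488,0,0,0,0],
  [-0.004,0.0488,0,0,0,0],
  [-0.004,0.0488,0,0,0,0],
  [-0.004,0.0488,0,0,0,0],
  [-0.004,0.0488,0,0,0,0],
  [0,0,0,0,0,0],
  [0,0,0,0,0,0],
  [0,0,0,0,0,0],
])

```text
clock: 20.8
tool_pos: [0.4569, 0.2426, 0.1996]
orientation: [180.0, -0.0, -87.6]
force: [-0.3, -0.6, -1.3]
opening: 0.0617
gripper_force: 30.0
```

Call:
play_rows([
  [0.0005,0.002,-0.05,0,0,0],
  [0,0,-0.05,0,0,0],
  [0,0,-0.04,0,0,0],
  [0,0,-0.02,0,0,0],
  [0,0,-0.015,0,0,0],
  [0,0,-0.005,0,0,0],
  [0,0,0,0,0,0],
  [0,0,0,0,0,0],
  [0,0,0,0,0,0],
])

```text
clock: 21.7
tool_pos: [0.4581, 0.2453, 0.057]
orientation: [-179.9, 0.1, -87.5]
force: [-0.0, -0.2, -1.5]
opening: 0.062
gripper_force: 30.0
```

Call:
play_rows([
  [0,0,-0.0015,0,0,0],
  [0,0,-0.0015,0,0,0],
  [0,0,0,0,0,0],
  [0,0,0,0,0,0],
])

```text
clock: 22.1
tool_pos: [0.4578, 0.2452, 0.0539]
orientation: [-180.0, 0.0, -87.5]
force: [-1.7, 1.0, 4.2]
opening: 0.0615
gripper_force: 30.0
```

Call:
play_rows([
  [0,0,0,0,0,0],
  [0,0,0,0,0,0],
  [0,0,0,0,0,0],
  [0,0,0,0,0,0],
  [0,0,0,0,0,0],
  [0,0,0.0225,0,0,0],
  [0,0,0.04,0,0,0],
  [0,0,0.05,0,0,0],
  [0,0,0.05,0,0,0],
  [0,0,0.02,0,0,0],
], gripper=1)

```text
clock: 23.1
tool_pos: [0.4589, 0.2458, 0.2037]
orientation: [-179.7, 0.2, -87.5]
force: [-0.3, 1.0, -0.5]
opening: 0.0878
gripper_force: 0.0
```

Call:
play_rows([
  [-0.0007,0.0134,0,0,0,-0.0454],
  [-0.0007,0.0134,0,0,0,-0.0454],
  [-0.0007,0.0134,0,0,0,-0.0454],
  [-0.0007,0.0134,0,0,0,-0.0454],
  [-0.0007,0.0134,0,0,0,-0.0454],
  [-0.0007,0.0134,0,0,0,-0.0454],
  [-0.0007,0.0134,0,0,0,-0.0454],
  [-0.0007,0.0134,0,0,0,-0.0454],
  [-0.0007,0.0134,0,0,0,-0.0454],
  [-0.0007,0.0134,0,0,0,-0.0454],
])

```text
clock: 24.1
tool_pos: [0.4519, 0.3524, 0.1994]
orientation: [-180.0, -0.0, -169.6]
force: [0.1, 0.4, 0.1]
opening: 0.0877
gripper_force: 0.0
```

Call:
play_rows([
  [0,0,0,0,0,-0.046],
  [0,0,0,0,0,0],
  [0,0,0,0,0,0],
])

```text
clock: 24.4
tool_pos: [0.4519, 0.352, 0.1994]
orientation: [-180.0, -0.0, -177.3]
force: [0.1, 1.3, 0.4]
opening: 0.0877
gripper_force: 0.0
```

```bash
python3 - <<'E'
from h import *
shot("top","t4",(95,140,265,240),4.5)
E
```

```text
(no output)
```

View pics/t4.png

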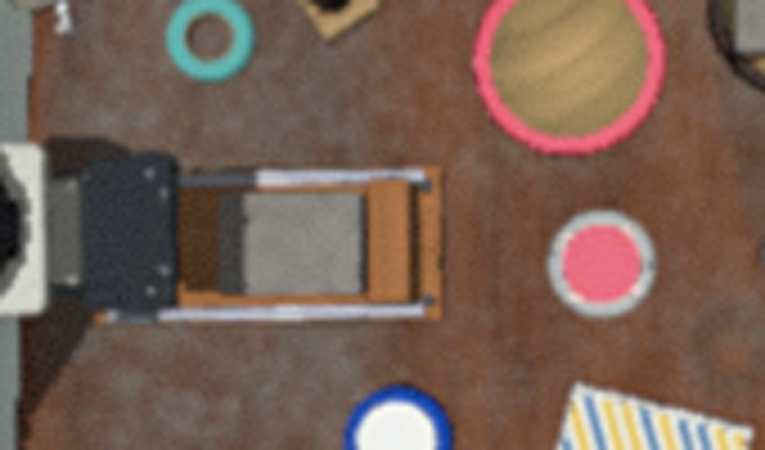

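The next box stands square in the vise at (290,243). I grip the red handle and close the jaw.

Call:
play_rows([
  [0,0,-0.05,0,0,0],
  [0,0,-0.05,0,0,0],
  [0,0,-0.015,0,0,0],
  [0,0,-0.01,0,0,0],
  [0,0,0,0,0,0],
])

```text
clock: 24.95
tool_pos: [0.4523, 0.3522, 0.0997]
orientation: [-180.0, -0.0, -177.5]
force: [0.1, 0.5, 0.4]
opening: 0.0876
gripper_force: 0.0
```

Call:
play_rows([
  [0,0,0,0,0,0],
  [0,0,0,0,0,0],
  [0,0,0,0,0,0],
  [0,0,0,0,0,0],
  [0,0,0,0,0,0],
  [0,0,0,0,0,0],
  [0,0,0,0,0,0],
  [0,0,0,0,0,0],
  [0,0,0,0,0,0],
  [0,0,0,0,0,0],
], gripper=-1)

```text
clock: 25.95
tool_pos: [0.452, 0.3521, 0.0995]
orientation: [-180.0, -0.0, -177.5]
force: [-0.4, 0.1, -0.9]
opening: 0.0158
gripper_force: 30.0
```

Call:
play_rows([
  [0,0,0,0,0,0],
  [0,0,0,0,0,0],
  [0.0005,-0.0125,0,0,0,0],
  [0.0005,-0.0125,0,0,0,0],
  [0.0005,-0.0125,0,0,0,0],
  [0.0005,-0.0125,0,0,0,0],
  [0.0003,-0.0075,0,0,0,0],
  [0,0,0,0,0,0],
  [0,0,0,0,0,0],
])

```text
clock: 26.85
tool_pos: [0.4542, 0.3046, 0.0995]
orientation: [-179.9, -0.0, -177.6]
force: [6.7, -0.9, -4.2]
opening: 0.0154
gripper_force: 30.0
```

Call:
play_rows([
  [0,-0.0025,0,0,0,0],
  [0,0,0,0,0,0],
  [0,0,0,0,0,0],
])

```text
clock: 27.15
tool_pos: [0.4543, 0.3036, 0.0996]
orientation: [-180.0, 0.0, -177.6]
force: [5.7, 1.4, -5.6]
opening: 0.0158
gripper_force: 30.0
```

Call:
play_rows([
  [0,-0.0025,0,0,0,0],
  [0,0,0,0,0,0],
  [0,0,0,0,0,0],
])

```text
clock: 27.45
tool_pos: [0.4544, 0.302, 0.0996]
orientation: [180.0, 0.0, -177.5]
force: [5.3, 2.6, -6.4]
opening: 0.0159
gripper_force: 30.0
```

Call:
play_rows([
  [0,-0.002,0,0,0,0],
  [0,0,0,0,0,0],
  [0,0,0,0,0,0],
])

```text
clock: 27.75
tool_pos: [0.4544, 0.301, 0.0996]
orientation: [179.9, 0.1, -177.5]
force: [4.5, 4.9, -8.1]
opening: 0.0157
gripper_force: 30.0
```

Call:
play_rows([
  [0,-0.002,0,0,0,0],
  [0,0,0,0,0,0],
  [0,0,0,0,0,0],
])

```text
clock: 28.05
tool_pos: [0.4545, 0.301, 0.0996]
orientation: [179.8, 0.1, -177.5]
force: [2.8, 10.9, -9.6]
opening: 0.0158
gripper_force: 30.0
```

Call:
play_rows([
  [0,0.002,0,0,0,0],
  [0,0,0,0,0,0],
  [0,0,0,0,0,0],
  [0,0,0,0,0,0],
  [0,0,0.025,0,0,0],
  [0,0,0.05,0,0,0],
  [0,0,0.05,0,0,0],
  [0,0,0,0,0,0],
], gripper=1)

```text
clock: 28.85
tool_pos: [0.4561, 0.3022, 0.2054]
orientation: [179.7, 0.4, -177.5]
force: [-0.7, 0.6, -0.4]
opening: 0.0746
gripper_force: 0.0
```

Call:
play_rows([
  [0,-0.05,0,0,0,0],
  [0,-0.05,0,0,0,0],
  [0,-0.05,0,0,0,0],
  [0,-0.05,0,0,0,0],
  [-0.003,-0.05,0,0,0,0],
  [-0.0026,-0.056,0,0,0,0],
  [0,0,0,0,0,0],
  [0,0,0,0,0,0],
  [0,0,0,0,0,0],
])

```text
clock: 29.75
tool_pos: [0.4496, 0.0559, 0.1997]
orientation: [180.0, 0.0, -177.6]
force: [-0.5, -0.2, -0.3]
opening: 0.0875
gripper_force: 0.0
```

Call:
play_rows([
  [0,0,-0.05,0,0,0],
  [0,0,-0.05,0,0,0],
  [0,0,-0.05,0,0,0],
  [0,0,-0.035,0,0,0],
  [0,0,-0.02,0,0,0],
  [0,0,-0.01,0,0,0],
  [0,0,-0.006,0,0,0],
  [0,0,0,0,0,0],
  [0,0,0,0,0,0],
])

```text
clock: 30.65
tool_pos: [0.4499, 0.0562, 0.0235]
orientation: [180.0, 0.1, -177.5]
force: [-0.1, 0.5, -0.5]
opening: 0.0874
gripper_force: 0.0
```

Call:
play_rows([
  [0,0,0,0,0,0],
  [0,0,0,0,0,0],
  [0,0,0,0,0,0],
  [0,0,0,0,0,0],
  [0,0,0,0,0,0],
  [0,0,0,0,0,0],
], gripper=-1)

```text
clock: 31.25
tool_pos: [0.4497, 0.0559, 0.0232]
orientation: [180.0, 0.0, -177.5]
force: [-1.3, 0.8, 6.4]
opening: 0.0651
gripper_force: 30.0
```

Call:
play_rows([
  [0,0,0.02,0,0,0],
  [0,0,0.05,0,0,0],
  [0,0,0.05,0,0,0],
  [0,0,0.0425,0,0,0],
  [0.04,0.008,0,0,0,0],
  [0.04,0.008,0,0,0,0],
  [0.04,0.008,0,0,0,0],
  [0.04,0.008,0,0,0,0],
  [0,0,0,0,0,0],
  [0,0,0,0,0,0],
])

```text
clock: 32.25
tool_pos: [0.577, 0.081, 0.1515]
orientation: [-180.0, -0.1, -177.6]
force: [-0.8, 0.4, -2.0]
opening: 0.0649
gripper_force: 30.0
```

Call:
play_rows([
  [0,0,-0.05,0,0,0],
  [0,0,-0.04,0,0,0],
  [0,0,-0.02,0,0,0],
  [0,0,-0.01,0,0,0],
  [0,0,-0.004,0,0,0],
  [0,0,0,0,0,0],
  [0,0,0,0,0,0],
  [0,0,0,0,0,0],
])

```text
clock: 33.05
tool_pos: [0.5779, 0.0816, 0.0547]
orientation: [180.0, 0.1, -177.5]
force: [-1.0, -0.7, -1.9]
opening: 0.0653
gripper_force: 30.0
```

Call:
play_rows([
  [0,0,-0.0025,0,0,0],
  [0,0,-0.002,0,0,0],
  [0,0,0,0,0,0],
  [0,0,0,0,0,0],
])

```text
clock: 33.45
tool_pos: [0.578, 0.0815, 0.051]
orientation: [180.0, 0.1, -177.5]
force: [-1.8, -0.7, 7.3]
opening: 0.0654
gripper_force: 30.0
```

Call:
play_rows([
  [0,0,0,0,0,0],
  [0,0,0,0,0,0],
  [0,0,0,0,0,0],
  [0,0,0,0,0,0],
  [0,0,0,0,0,0],
  [0,0,0.02,0,0,0],
  [0,0,0.05,0,0,0],
  [0,0,0.05,0,0,0],
  [0,0,0.02,0,0,0],
], gripper=1)

```text
clock: 34.35
tool_pos: [0.5791, 0.0818, 0.166]
orientation: [179.9, 0.3, -177.5]
force: [0.9, -0.1, -0.0]
opening: 0.0878
gripper_force: 0.0
```

Call:
play_rows([
  [-0.03,-0.04,0,0,0,0],
  [-0.03,-0.04,0,0,0,0],
  [-0.03,-0.04,0,0,0,0],
  [-0.03,-0.04,0,0,0,0],
  [-0.029,-0.038,0,0,0,0],
  [0,0,0,0,0,0],
  [0,0,0,0,0,0],
  [0,0,0,0,0,0],
])

```text
clock: 35.15
tool_pos: [0.4588, -0.0768, 0.1622]
orientation: [180.0, 0.0, -177.5]
force: [0.2, 0.4, 0.6]
opening: 0.0878
gripper_force: 0.0
```

```bash
python3 - <<'E'
from h import *
d=shot("top","t5",(120,100,410,260),2.7)
print(get_obs()["tool_pos"]); u,v=proj("top",[.578,.082,.058]); u,v=int(u),int(v); print(u,v,plane(d,u-9,u+10,v-9,v+10,.045)); print(plane(d,260,290,130,151,.05))
E
```

```text
[ 0.45885821 -0.07660366  0.16202323]
219 150 ('slope', array([-0.01 ,  0.012]), 'n', np.int64(340), 'mean', array([0.5792, 0.0836, 0.0592]))
('slope', array([ 0.074, -0.013]), 'n', np.int64(616), 'mean', array([ 0.6084, -0.0642,  0.0779]))
```

View pics/t5.png

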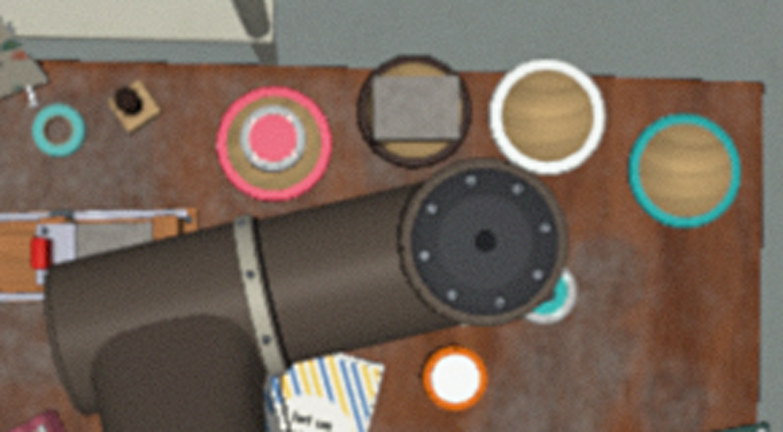

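The pink tin is level on its dome (274,138) and the box on brown is stable. Next is the white tin.

Call:
play_rows([
  [0,0,-0.05,0,0,0],
  [0,0,-0.05,0,0,0],
  [0,0,-0.04,0,0,0],
  [0,0,-0.02,0,0,0],
  [0,0,-0.01,0,0,0],
  [0,0,-0.0045,0,0,0],
  [0,0,0,0,0,0],
  [0,0,0,0,0,0],
])

```text
clock: 36.0
tool_pos: [0.459, -0.0768, 0.0231]
orientation: [180.0, 0.1, -177.5]
force: [0.2, 0.1, 0.5]
opening: 0.0878
gripper_force: 0.0
```

Call:
play_rows([
  [0,0,0,0,0,0],
  [0,0,0,0,0,0],
  [0,0,0,0,0,0],
  [0,0,0,0,0,0],
  [0,0,0,0,0,0],
  [0,0,0,0,0,0],
], gripper=-1)

```text
clock: 36.6
tool_pos: [0.4584, -0.077, 0.0227]
orientation: [180.0, 0.0, -177.5]
force: [-1.4, 1.0, 6.8]
opening: 0.0653
gripper_force: 30.0
```

Call:
play_rows([
  [0,0,0.02,0,0,0],
  [0,0,0.05,0,0,0],
  [0,0,0.05,0,0,0],
  [0,0,0.0425,0,0,0],
  [0.039,-0.0319,0,0,0,0],
  [0.039,-0.0319,0,0,0,0],
  [0.039,-0.0319,0,0,0,0],
  [0.039,-0.0319,0,0,0,0],
  [0.039,-0.0319,0,0,0,0],
  [0,0,0,0,0,0],
])

```text
clock: 37.6
tool_pos: [0.6167, -0.2075, 0.1505]
orientation: [-180.0, -0.1, -177.7]
force: [-1.1, 0.7, -1.7]
opening: 0.0654
gripper_force: 30.0
```

Call:
play_rows([
  [0,0,0,0,0,0],
  [0,0,-0.05,0,0,0],
  [0,0,-0.04,0,0,0],
  [0,0,-0.02,0,0,0],
  [0,0,-0.01,0,0,0],
  [0,0,-0.004,0,0,0],
  [0,0,0,0,0,0],
  [0,0,0,0,0,0],
  [0,0,0,0,0,0],
])

```text
clock: 38.5
tool_pos: [0.6148, -0.2047, 0.0543]
orientation: [-180.0, 0.1, -177.5]
force: [0.5, -0.5, -0.7]
opening: 0.0651
gripper_force: 30.0
```

Call:
play_rows([
  [0,0,-0.002,0,0,0],
  [0,0,-0.002,0,0,0],
  [0,0,0,0,0,0],
  [0,0,0,0,0,0],
])

```text
clock: 38.9
tool_pos: [0.6146, -0.2047, 0.0507]
orientation: [-180.0, 0.1, -177.5]
force: [-1.5, 0.8, 5.0]
opening: 0.0653
gripper_force: 30.0
```

Call:
play_rows([
  [0,0,0,0,0,0],
  [0,0,0,0,0,0],
  [0,0,0,0,0,0],
  [0,0,0,0,0,0],
  [0,0,0,0,0,0],
  [0,0,0.02,0,0,0],
  [0,0,0.05,0,0,0],
  [0,0,0.05,0,0,0],
  [0,0,0.02,0,0,0],
], gripper=1)

```text
clock: 39.8
tool_pos: [0.616, -0.2051, 0.1664]
orientation: [-179.9, 0.3, -177.5]
force: [-0.2, -0.6, 0.0]
opening: 0.0877
gripper_force: 0.0
```

Call:
play_rows([
  [-0.0459,0.001,0,0,0,0],
  [-0.0459,0.001,0,0,0,0],
  [-0.0459,0.001,0,0,0,0],
  [-0.0459,0.001,0,0,0,0],
  [-0.0459,0.001,0,0,0,0],
  [0,0,0,0,0,0],
  [0,0,0,0,0,0],
  [0,0,0,0,0,0],
])

```text
clock: 40.6
tool_pos: [0.4316, -0.2008, 0.1623]
orientation: [-180.0, 0.1, -177.5]
force: [0.5, -0.3, 0.1]
opening: 0.0873
gripper_force: 0.0
```

```bash
python3 - <<'E'
from h import *
d=shot("top","t6",(120,100,410,260),2.7)
print(get_obs()["tool_pos"]); u,v=proj("top",[.615,-.205,.056]); u,v=int(u),int(v); print(u,v,plane(d,u-9,u+10,v-9,v+10,.045))
E
```

```text
[ 0.43162312 -0.2007426   0.16205207]
325 140 ('slope', array([0.009, 0.022]), 'n', np.int64(342), 'mean', array([ 0.6157, -0.2041,  0.057 ]))
```

View pics/t6.png

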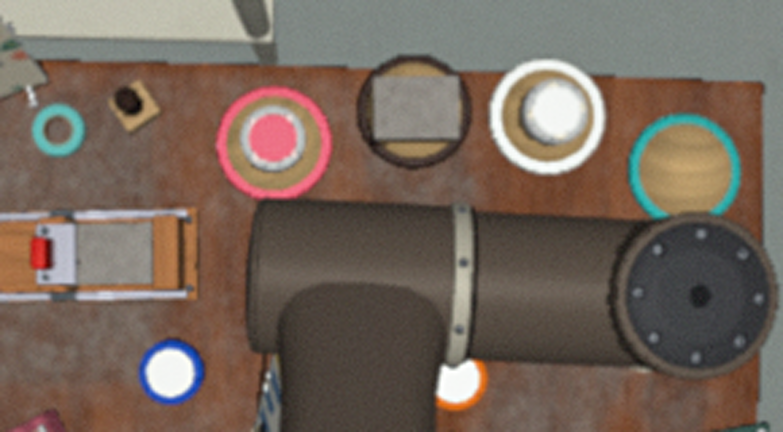

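The white tin is level and centred; its apparent offset at (556,110) is parallax. Last is the teal tin.

Call:
play_rows([
  [0,0,-0.05,0,0,0],
  [0,0,-0.05,0,0,0],
  [0,0,-0.04,0,0,0],
  [0,0,-0.02,0,0,0],
  [0,0,-0.01,0,0,0],
  [0,0,-0.0045,0,0,0],
  [0,0,0,0,0,0],
  [0,0,0,0,0,0],
])

```text
clock: 41.45
tool_pos: [0.4314, -0.2007, 0.0231]
orientation: [-180.0, 0.1, -177.5]
force: [-0.2, 0.7, 0.3]
opening: 0.0879
gripper_force: 0.0
```

Call:
play_rows([
  [0,0,0,0,0,0],
  [0,0,0,0,0,0],
  [0,0,0,0,0,0],
  [0,0,0,0,0,0],
  [0,0,0,0,0,0],
  [0,0,0,0,0,0],
], gripper=-1)

```text
clock: 42.05
tool_pos: [0.4308, -0.2007, 0.0228]
orientation: [-180.0, 0.0, -177.5]
force: [-0.8, 2.0, 5.8]
opening: 0.0651
gripper_force: 30.0
```

Call:
play_rows([
  [0,0,0.02,0,0,0],
  [0,0,0.05,0,0,0],
  [0,0,0.05,0,0,0],
  [0,0,0.0425,0,0,0],
  [0.033,-0.0379,0,0,0,0],
  [0.033,-0.0379,0,0,0,0],
  [0.033,-0.0379,0,0,0,0],
  [0.033,-0.0379,0,0,0,0],
  [0.033,-0.0379,0,0,0,0],
  [0,0,0,0,0,0],
])

```text
clock: 43.05
tool_pos: [0.5646, -0.3554, 0.1504]
orientation: [-180.0, -0.1, -177.6]
force: [-1.2, 0.2, -1.9]
opening: 0.0655
gripper_force: 30.0
```

Call:
play_rows([
  [0,0,0,0,0,0],
  [0,0,-0.05,0,0,0],
  [0,0,-0.04,0,0,0],
  [0,0,-0.02,0,0,0],
  [0,0,-0.01,0,0,0],
  [0,0,-0.004,0,0,0],
  [0,0,0,0,0,0],
  [0,0,0,0,0,0],
  [0,0,0,0,0,0],
])

```text
clock: 43.95
tool_pos: [0.5632, -0.3525, 0.0544]
orientation: [-180.0, 0.1, -177.5]
force: [0.4, 0.6, -1.2]
opening: 0.0645
gripper_force: 30.0
```

Call:
play_rows([
  [0,0,-0.002,0,0,0],
  [0,0,-0.002,0,0,0],
  [0,0,0,0,0,0],
  [0,0,0,0,0,0],
])

```text
clock: 44.35
tool_pos: [0.5629, -0.3524, 0.0507]
orientation: [-180.0, 0.0, -177.5]
force: [-1.1, 2.4, 5.1]
opening: 0.0649
gripper_force: 30.0
```

```bash
python3 - <<'E'
from h import *
im=cv2.imread("t6_raw.png"); h=cv2.cvtColor(im,cv2.COLOR_BGR2HSV)
m=((h[...,0]>80)&(h[...,0]<100)&(h[...,1]>110)).astype(np.uint8); m[:, :345]=0; m[185:]=0; m[:135]=0
c=max(cv2.findContours(m,cv2.RETR_EXTERNAL,cv2.CHAIN_APPROX_NONE)[0],key=len)
e=cv2.minEnclosingCircle(cv2.convexHull(c)); print(e, at_z("top",*e[0],.007))
E
```

```text
((373.0952453613281, 162.67857360839844), 20.918720245361328) [ 0.56342376 -0.35173489  0.007     ]
```

Call:
play_rows([
  [0,0,0,0,0,0],
  [0,0,0,0,0,0],
  [0,0,0,0,0,0],
  [0,0,0,0,0,0],
  [0,0,0,0,0,0],
  [0,0,0.02,0,0,0],
  [0,0,0.05,0,0,0],
  [0,0,0.05,0,0,0],
  [0,0,0.05,0,0,0],
  [0,0,0.05,0,0,0],
], gripper=1)

```text
clock: 45.35
tool_pos: [0.5623, -0.3522, 0.2276]
orientation: [180.0, 0.0, -177.6]
force: [0.7, -0.1, 0.1]
opening: 0.0878
gripper_force: 0.0
```

Call:
play_rows([
  [-0.03,-0.03,0,0,0,0],
  [-0.04,-0.04,0,0,0,0],
  [-0.04,-0.04,0,0,0,0],
  [-0.04,-0.04,0,0,0,0],
  [-0.04,-0.04,0,0,0,0],
  [-0.04,-0.04,0,0,0,0],
  [0,0,0,0,0,0],
  [0,0,0,0,0,0],
  [0,0,0,0,0,0],
])

```text
clock: 46.25
tool_pos: [0.3789, -0.536, 0.2259]
orientation: [180.0, 0.0, -177.5]
force: [-0.5, -0.3, -0.4]
opening: 0.0875
gripper_force: 0.0
```

```bash
python3 - <<'E'
from h import *
d=shot("top","t7",(95,100,415,260),2.5)
o=get_obs();print(o["tool_pos"],o["clock"])
for n,p,r in[("pink",[.578,.082,.058],9),("white",[.615,-.205,.056],9),("teal",[.563,-.352,.056],9),("fin",[.61,-.064,.078],10),("next",[.458,.235,.062],8)]:
    u,v=map(int,proj("top",p)); print(n,plane(d,u-r,u+r+1,v-r,v+r+1,.045))
E
```

```text
[ 0.3792834  -0.53569537  0.22592555] 46.3
pink ('slope', array([0.015, 0.013]), 'n', np.int64(339), 'mean', array([0.579 , 0.0836, 0.0589]))
white ('slope', array([0.03 , 0.038]), 'n', np.int64(340), 'mean', array([ 0.6154, -0.2041,  0.057 ]))
teal ('slope', array([-0.002, -0.013]), 'n', np.int64(347), 'mean', array([ 0.5632, -0.3512,  0.0569]))
fin ('slope', array([ 0.077, -0.004]), 'n', np.int64(434), 'mean', array([ 0.6109, -0.0631,  0.078 ]))
next ('slope', array([-0.007, -0.003]), 'n', np.int64(285), 'mean', array([0.458 , 0.2374, 0.0628]))
```

View pics/t7.png

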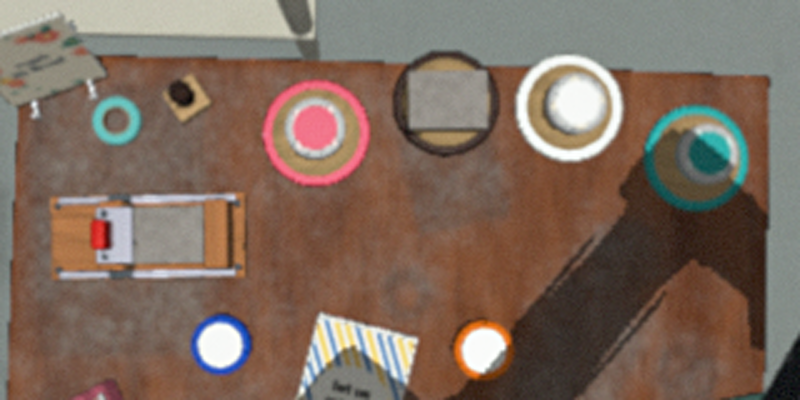

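Everything is in place: each dome carries its item level, and the jaw is closed on the next box.

```bash
python3 -c "
from plant import *
print(close_job())"
```

```text
the job is handed in; nothing more can be done
None
```

I handed the job in at 46 s. The finished box is on the brown dome, tilted about 0.08 rad. The pink, white and teal tins sit level on their own domes, and the next box is clamped in the vise with the jaw shut. No verdict came back at hand-in.

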